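Bring the blue-capped vial round to the tray

ROBOT

A 6-joint arm with a two-finger parallel gripper is mounted at the origin on the work surface. World frame = base frame: x ahead of the robot, y to its left, z up, the work surface at z = 0. Lengths are in m, angles in rad, forces in N, time in s.
With the tool pointing down it reaches from about 0.275 to 0.825 m from the base axis. Payload 4.9 kg.
Tool frame: the origin (TCP) lies midway between the tips of the shut fingers; the grasp point (between the pads) lies 19 mm behind it (bot.grip_depth is the distance from the TCP to the grasp point, in m); z points along the fingers, y is the line along which they close (so a half turn about z gives the same grasp; the last joint's range is limited). The gripper opens to 85 mm and grips with 20 to 120 N. Pads are 22 mm wide; open, the fingers measure 114 mm over their backs; the gripper's body (76 mm by 85 mm) begins 54 mm behind the grasp point. The pads swing forward as they close: fully open they stand 13 mm farther back than shut.
Start: joints at [-1.289, 0.326, -0.193, 1.052, 0, 1.437], TCP at [0.222, -0.503, 0.231] pointing down, gripper open.
Joint ranges: [-2.65, 2.65], [-0.97, 1.79], [-1.3, 1.35], [-1.93, 2.1], [-1.47, 1.37], [-3.14, 3.14]. Speed limits (rad/s): [2.57, 2.57, 3.14, 3.14, 3.14, 3.14].

INTERFACE

Orientations are given as a unit quaternion [w, x, y, z].
In Python, from cell import bot gives the robot as it stands. Calls block until the motion is done:
- bot.move_pose(position, orientation): joint-space move of the TCP to a pose.
- bot.move_linear(position, speed=0.15, rotation=None, until_force=None): straight line of the TCP; rotation=None keeps the orientation; speed is the mean speed in m/s. With until_force (N) it stops when the force on the tool has changed by that much, and returns True; else False.
- bot.goto_joints(angles): joint-space move.
- bot.set_gripper(opening, grasp_force=None): opening from 0.0 (shut) to 1.0 (fully open); grasp_force is the grip in N (None keeps the last); returns when the fingers have stopped.
- bot.wait(seconds).
- bot.solve_ik(position, orientation): joint angles nearest the present ones, or None.
- bot.camera(name): name is "side" or "top"; returns the picture (480x640x3 uint8, red, green, blue); there is no depth.
- bot.calibration(name): a dict with "mtx" (3x3 intrinsics, pixels), "k1" (the pictures are not rectified: a ray, as slopes to the right and down, at radius r is drawn at 1 + k1 r^2 times it, then the intrinsics apply), "extrinsics" (4x4, takes a point from world to camera coordinates). Camera axes: x right, y down, z forward; pixel columns grow to the right and rows downward; lengths in m; the calibration is good to about 2 mm. A picture is of the moment at which its call begins. calibration takes no time and is no camera call.
A pose or a line that the arm cannot do raises bot.PlanningError and nothing moves.
- bot.close_job(): hands the job in; it is judged then, once.
Trained networks look in the newest picture that a camera, given by its name, has taken for a name from the list of things; names that differ only in an ending like _2 or _b are one class to them, and where a whole thing is asked for, a point or a joint stands for the part that bears it (a point fixed in the world has none). Each returns a list of dicts, best first, with "confidence" (0 to 1); they miss things now and then, are a little off and sometimes report something else, mostly with a low value. They report only what shows in the picture. A call takes as long as a camera call.
- bot.search_frame(camera, thing): "bbox" ([left, top, width, height] in pixels, round what is visible of it).
Readings, each from a call of its own:
- bot.read_clock(): time.
- bot.read_joint_positions(): joint angles.
- bot.read_joint_vel(): joint speeds.
- bot.read_joint_efforts(): joint torques, N m.
- bot.read_position(): TCP position.
- bot.read_tool_rot(): TCP orientation.
- bot.read_ft_force(): force on the tool from outside, world axes, zero at the start.
- bot.read_moment(): the same for the moment, N m.
- bot.read_gripper_width(): opening from 0.0 (shut) to 1.0 (fully open).
- bot.read_finger_force(): force on a finger pad.
Only numpy, scipy, OpenCV 4.12 (cv2) and the standard library are available. Lean on these libraries where they do the work, as an engineer would, in place of code of your own. Each camera call takes 0.05 s, during which the arm holds its last target. There are 200 camera calls.

TASK

Turn the vial carousel by pushing with one fingertip on one of its light grey divider panels, gently, until the blue-capped vial has come round to the steel tray and stands centred in front of the tray's long side. Do not touch the hub or any vial, all six vials must stay standing in the carousel, and leave the bottles on the bench alone. Finish with the turntable at rest and the finger clear of it.

Things in the scene. Friction and masses are not known exactly. Their poses are not given: they have to be found in the camera images.
- carousel: fixed foot of the vial carousel (a revolving rack, 300 mm across, that turns freely on its foot). Origin: on the carousel's upright axis, on the bench top. Its x and y axes do not turn with the rack.
- turntable (a joint): angle of the turntable on its foot, rad, anticlockwise from above; turns endlessly, no stops or notches, light drag (about 1 N at 120 mm from the axis), stays where it is left. White dish, dark liner 25 mm above the bench, thin rim 300 mm across with its top 37 mm above the bench and label cards outside.
- panels: six upright light grey divider panels, radial, every 60 degrees, turning with the turntable. Each is 4 mm thick, runs from the hub to 142 mm from the axis and from 25 to 77 mm above the bench; its outer part (100 to 140 mm from the axis) is clear of the vials. Origin: on the axis, 25 mm above the bench; x lies along one panel.
- hub: round white hub in the middle of the turntable, 44 mm across, with a steel cap, top 81 mm above the bench; turns with it. Origin: on the axis, 25 mm above the bench.
- tray: shallow stainless preparation tray, 160 x 240 mm, 20 mm high, standing still beside the carousel with one long side towards it (a gap of about 10 mm); a syringe and a swab pack lie in it. Origin: on the bench at the middle of that long side. x points away from the tray, straight at the carousel's axis (160 to 163 mm away); y runs along the long side.
- vial_blue: 20 ml glass injection vial, 32 mm across and 58 mm tall, white paper label, crimped aluminium neck and a blue flip-off cap (22 mm across); stands loose on the turntable about 75 mm from its axis. Origin: centre of its underside, z up. This is the vial wanted.
- vial_red: 20 ml glass injection vial, 32 mm across and 58 mm tall, white paper label, crimped aluminium neck and a red flip-off cap (22 mm across); stands loose on the turntable about 75 mm from its axis. Origin: centre of its underside, z up.
- vial_yellow: 20 ml glass injection vial, 32 mm across and 58 mm tall, white paper label, crimped aluminium neck and a yellow flip-off cap (22 mm across); stands loose on the turntable about 75 mm from its axis. Origin: centre of its underside, z up.
- vial_white: 20 ml glass injection vial, 32 mm across and 58 mm tall, white paper label, crimped aluminium neck and a white flip-off cap (22 mm across); stands loose on the turntable about 75 mm from its axis. Origin: centre of its underside, z up.
- vial_green: 20 ml glass injection vial, 32 mm across and 58 mm tall, white paper label, crimped aluminium neck and a green flip-off cap (22 mm across); stands loose on the turntable about 75 mm from its axis. Origin: centre of its underside, z up.
- vial_black: 20 ml glass injection vial, 32 mm across and 58 mm tall, white paper label, crimped aluminium neck and a black flip-off cap (22 mm across); stands loose on the turntable about 75 mm from its axis. Origin: centre of its underside, z up.
- infusion_1: glass infusion bottle, 64 mm across, 129 mm tall, dark stopper, loose on the bench to the left. Origin: centre of its underside.
- infusion_2: glass infusion bottle, 64 mm across, 129 mm tall, blue stopper, loose on the bench to the left. Origin: centre of its underside.
- handrub: white and blue pump bottle of hand rub, 60 mm across, 170 mm tall, loose on the bench to the right. Origin: centre of its underside.

How it is judged:
On the way, in this order (a step that is already met when the one before it is completed fails the run):
1. a fingertip pushes on a divider panel and the turntable turns (contact force between the fingers and panels above 0.2 N and (velocity of joint turntable above 0.05 rad/s or velocity of joint turntable below -0.05 rad/s)), for 0.05 s.
2. the blue-capped vial stands in front of the middle of the tray (y of vial_blue in the frame of tray between -0.022 and 0.022 m and x of vial_blue in the frame of tray between 0.03 and 0.14 m), for 0.2 s.
At the end, for the whole second after the job is handed in: The blue-capped vial stands on the tray's side of the carousel, within 22 mm of the tray's centre line; all six vials stand upright (within 0.1 rad) and still in the carousel, within 125 mm of its axis; the turntable is at rest (all of step 2 and angle between each of vial_blue, vial_red, vial_yellow, vial_white, vial_green, vial_black's own z axis and vertical below 0.1 rad and horizontal distance between each of vial_blue, vial_red, vial_yellow, vial_white, vial_green, vial_black and carousel below 0.125 m and linear speed of each of vial_blue, vial_red, vial_yellow, vial_white, vial_green, vial_black below 0.02 m/s and velocity of joint turntable between -0.03 and 0.03 rad/s); the robot touches nothing.
It fails at once if a vial or the hub is touched by the fingers or the arm (contact force between any of the fingers, the arm and vial_blue above 0.3 N or contact force between any of the fingers, the arm and vial_red above 0.3 N or contact force between any of the fingers, the arm and vial_yellow above 0.3 N or contact force between any of the fingers, the arm and vial_white above 0.3 N or contact force between any of the fingers, the arm and vial_green above 0.3 N or contact force between any of the fingers, the arm and vial_black above 0.3 N or contact force between any of the fingers, the arm and hub above 0.3 N).
It fails at once if a vial is lifted off the turntable or tips over (height (world z) of any of vial_blue, vial_red, vial_yellow, vial_white, vial_green, vial_black above 0.035 m or angle between any of vial_blue, vial_red, vial_yellow, vial_white, vial_green, vial_black's own z axis and vertical above 0.3 rad).
It fails at once if a panel is pushed with more than 15 N (contact force between the fingers and panels above 15 N).
It fails at once if the turntable is spun faster than 3 rad/s (velocity of joint turntable above 3 rad/s or velocity of joint turntable below -3 rad/s).
It fails at once if a bottle on the bench is disturbed (distance of any of infusion_1, infusion_2, handrub from where it was at the start of the episode above 0.015 m).
It also fails if it takes over 48 s, if anything falls off the work surface, if the arm or the gripper's body presses on something with over 40 N, if the wrist force passes 120 N, or if a joint passes its speed limit or range.

## Working session

There is one attempt and no reset: what is moved stays moved. The work goes in short steps, each a Python script; the robot and the scene stay as the last script left them, time stands still between calls to the robot, and variables do not carry over. Pictures are saved under pics/ and viewed, at most 10 in all, crops included, and the job is handed in when it is done.

```bash
mkdir -p pics; cat > h.py <<'E'
import numpy as np, cv2
from cell import bot
def ray(cam,uv):
    c=bot.calibration(cam);K=np.array(c["mtx"]);E=np.array(c["extrinsics"])
    d=np.array([(uv[0]-K[0,2])/K[0,0],(uv[1]-K[1,2])/K[1,1]]);s=d.copy()
    for _ in range(20): s=d/(1+c["k1"]*(s@s))
    R,t=E[:3,:3],E[:3,3]
    return -R.T@t, R.T@np.array([s[0],s[1],1])
def onz(cam,uv,z):
    o,d=ray(cam,uv); return (o+d*(z-o[2])/d[2])
def proj(cam,p):
    c=bot.calibration(cam);K=np.array(c["mtx"]);E=np.array(c["extrinsics"])
    q=E[:3,:3]@np.array(p)+E[:3,3]; s=q[:2]/q[2]; s=s*(1+c["k1"]*(s@s))
    return K[:2,:2]@s+K[:2,2]
def snap(cam,name):
    im=bot.camera(cam); cv2.imwrite(f"pics/{name}.png",cv2.cvtColor(im,cv2.COLOR_RGB2BGR)); return im
def ctr(b): return (b[0]+b[2]/2,b[1]+b[3]/2)
E
python3 - <<'E'
from h import *
snap("top","t0");snap("side","s0")
for n in ["carousel","hub","tray","vial_blue","vial_red","vial_green","vial_yellow","panels","infusion_1","handrub"]:
    for r in bot.search_frame("top",n)[:2]: print(n,np.round(r["bbox"]),round(r["confidence"],2))
for c in("top","side"):
    o,d=ray(c,(320,240));print(c,o,d)
print(bot.read_clock())
E
```

```text
carousel [299. 168.  93.  97.] 0.87
hub [342. 207.  14.  13.] 0.52
hub [304. 183.  87.  67.] 0.39
tray [345. 236.  90.  81.] 0.82
vial_blue [319. 198.  11.  17.] 0.53
vial_red [366. 221.   9.  10.] 0.59
vial_red [343. 204.  13.  18.] 0.56
vial_green [323. 228.  10.   8.] 0.57
vial_green [347. 231.  10.  16.] 0.42
vial_yellow [363. 195.  11.  12.] 0.52
panels [304. 184.  84.  66.] 0.71
infusion_1 [159. 209.  32.  23.] 0.82
infusion_1 [148. 255.  28.  25.] 0.73
handrub [464. 219.  32.  17.] 0.76
top [0.41390719 0.04820651 1.43575488] [ 0.08316974 -0.02040599 -0.99641236]
side [ 0.29498273 -0.62515848  0.92707683] [ 0.24405715  0.59038232 -0.76936844]
0.6
```

View pics/t0.png

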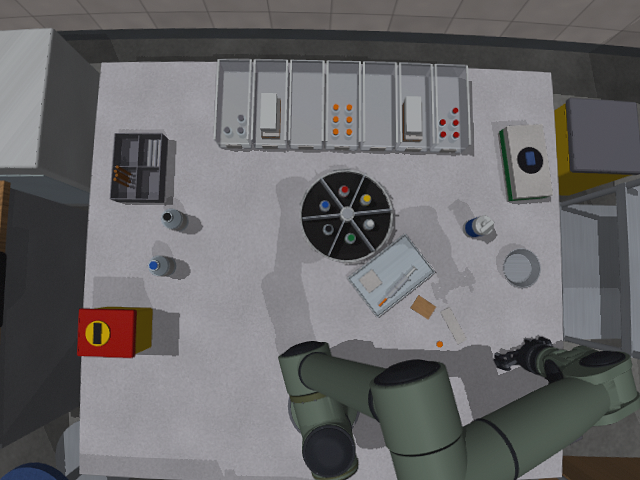

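View pics/s0.png

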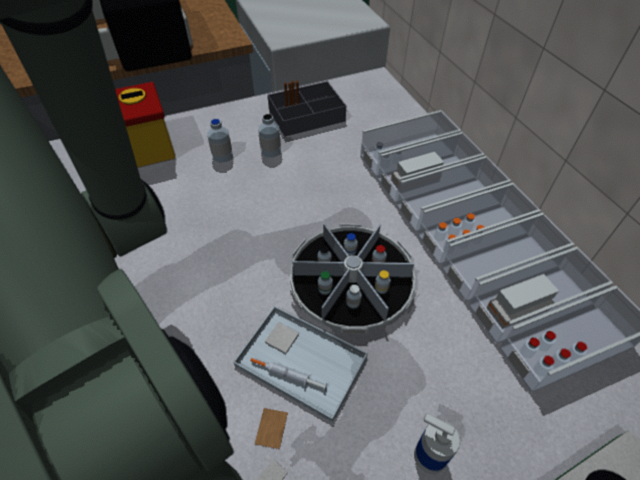

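The top picture shows the carousel hub at about (347,213), with the blue cap at (325,205). The tray lies to the lower right, centred at about (391,275). The side picture agrees. Next I'll measure these more precisely from a crop.

```bash
python3 - <<'E'
from h import *
im=cv2.imread("pics/t0.png")
cv2.imwrite("pics/t0c.png",cv2.resize(im[160:325,290:445],None,fx=3.6,fy=3.6,interpolation=cv2.INTER_CUBIC))
im=cv2.imread("pics/s0.png")
cv2.imwrite("pics/s0c.png",cv2.resize(im[215:425,225:425],None,fx=2.8,fy=2.8,interpolation=cv2.INTER_CUBIC))
print(onz("top",(347,213),.081),onz("side",(353,262),.081))
for n,u in dict(blue=(325,205.5),red=(344.5,190)).items(): print(n,onz("top",u,.083))
E
```

```text
[ 0.61261816 -0.06249848  0.081     ] [ 0.60898793 -0.0664179   0.081     ]
blue [0.63475075 0.00638471 0.083     ]
red [ 0.68482198 -0.05401642  0.083     ]
```

View pics/t0c.png

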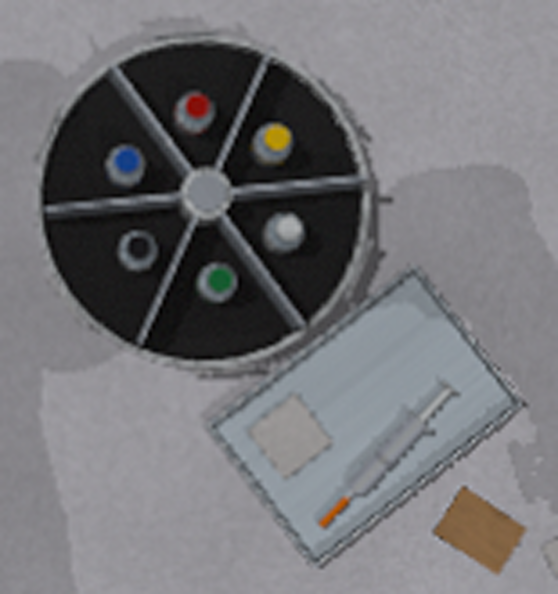

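View pics/s0c.png

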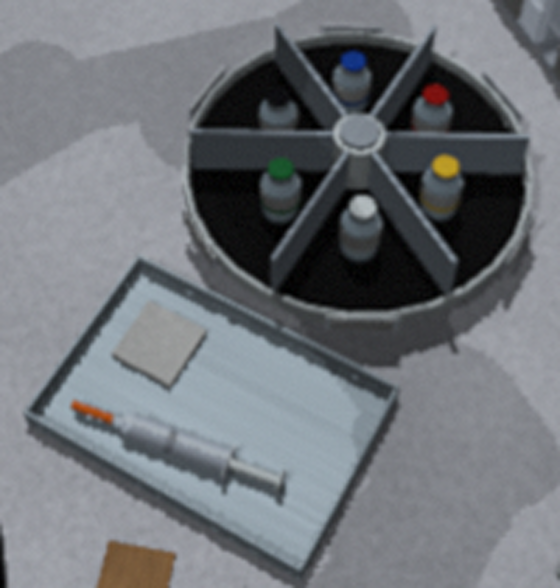

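The crops show the panels, caps and tray corners clearly. The four tray corners in full-image pixels are (405,235), (348,279), (435,272) and (379,316). Blue has to turn about 146° anticlockwise. Now I'll compute the angles and check reach along the push arc.

```bash
cat >> h.py <<'E'
from scipy.spatial.transform import Rotation as Rn
def quat(yaw): # tool down, tool y along yaw
    y=np.array([np.cos(yaw),np.sin(yaw),0]);z=np.array([0,0,-1.]);x=np.cross(y,z)
    q=Rn.from_matrix(np.c_[x,y,z]).as_quat();return [q[3],q[0],q[1],q[2]]
E
python3 - <<'E'
from h import *
T=lambda x,y:(290+(x+.5)/3.6-.5,160+(y+.5)/3.6-.5)
S=lambda x,y:(225+(x+.5)/2.8-.5,215+(y+.5)/2.8-.5)
at=lambda v:np.degrees(np.arctan2(v[1],v[0]))
for cam,F,hub,tr,pan,caps in [("top",T,(207,193),[(415,270),(210,427),(522,403),(320,563)],[(113,70),(265,60),(362,183),(302,325),(141,345),(46,210)],[(126,160),(197,106),(277,138),(289,227),(221,281),(139,247)]),
  ("side",S,(360,130),[(397,393),(141,263),(302,575),(30,412)],[(278,32),(434,35),(527,142),(455,262),(273,262),(190,134)],[(353,60),(436,93),(446,165),(363,206),(280,167),(278,105)])]:
    c=onz(cam,F(*hub),.081)[:2]
    t=[onz(cam,F(*p),.02)[:2] for p in tr]
    m=(t[0]+t[1])/2; e=t[0]-t[1]
    P=[onz(cam,F(*p),.077)[:2] for p in pan]
    print(cam,"hub",c,"panelmean",np.mean(P,0),"traymid",m,"dist",np.linalg.norm(m-c),"len",np.linalg.norm(e))
    print(" tray dir from hub",at(m-c),"normal",at(e)-90,at(e)+90, "other edge", at(t[2]-t[0]),at(t[3]-t[1]))
    print(" panels",[round(at(p-c),1) for p in P],[round(float(np.linalg.norm(p-c)),3) for p in P])
    C=[onz(cam,F(*p),.083)[:2] for p in caps]
    print(" caps",[round(at(p-c),1) for p in C],[round(float(np.linalg.norm(p-c)),3) for p in C])
c=np.array([.611,-.064]);q0=bot.read_joint_positions()
for phi in range(-180,181,30):
    p=np.r_[c+.12*np.array([np.cos(np.radians(phi)),np.sin(np.radians(phi))]),.05]
    for a in(90,-90):
        j=bot.solve_ik(p,quat(np.radians(phi+a)));print(phi,a,None if j is None else np.round(j,2))
print(Rn.from_quat(np.roll(bot.read_tool_rot(),-1)).as_matrix()[:,1])
E
```

```text
top hub [ 0.61183944 -0.06293727] panelmean [ 0.60803762 -0.06165993] traymid [ 0.48197857 -0.16464767] dist 0.16495105893309506 len 0.23395081519058852
 tray dir from hub -141.93103254067324 normal -142.14984126032115 37.85015873967885 other edge -140.76101353389194 -140.30532898007982
 panels [np.float64(37.5), np.float64(-23.0), np.float64(-85.1), np.float64(-143.6), np.float64(157.2), np.float64(96.8)] [0.136, 0.129, 0.136, 0.14, 0.143, 0.14]
 caps [np.float64(68.8), np.float64(7.0), np.float64(-51.0), np.float64(-112.0), np.float64(-170.7), np.float64(129.5)] [0.076, 0.076, 0.078, 0.077, 0.077, 0.076]
side hub [ 0.61062437 -0.06428378] panelmean [ 0.60738197 -0.06989326] traymid [ 0.48087504 -0.17111685] dist 0.16807198788729466 len 0.23290724140464153
 tray dir from hub -140.53262591905911 normal -141.7870541865052 38.21294581349481 other edge -141.3108810292067 -142.55405327384014
 panels [np.float64(98.7), np.float64(34.5), np.float64(-26.2), np.float64(-83.8), np.float64(-142.6), np.float64(158.2)] [0.131, 0.13, 0.138, 0.141, 0.144, 0.141]
 caps [np.float64(69.7), np.float64
[... 656 characters left out ...]
0.12  0.9   0.   -2.89]
0 90 [-0.19  0.81  0.15  0.92  0.   -0.19]
0 -90 [-0.19  0.81  0.15  0.92  0.    2.95]
30 90 [-0.11  0.77  0.09  0.88  0.   -0.63]
30 -90 [-0.11  0.77  0.09  0.88  0.    2.51]
60 90 [-0.05  0.7  -0.06  0.81  0.   -1.1 ]
60 -90 [-0.05  0.7  -0.06  0.81  0.    2.04]
90 90 [-0.03  0.61 -0.24  0.72  0.   -1.6 ]
90 -90 [-0.03  0.61 -0.24  0.72  0.    1.54]
120 90 [-0.06  0.52 -0.41  0.64  0.   -2.16]
120 -90 [-0.06  0.52 -0.41  0.64  0.    0.99]
150 90 [-0.15  0.45 -0.54  0.58  0.   -2.77]
150 -90 [-0.15  0.45 -0.54  0.58  0.    0.37]
180 90 [-0.28  0.43 -0.57  0.57  0.    2.86]
180 -90 [-0.28  0.43 -0.57  0.57  0.   -0.28]
[ 4.03876156e-01 -9.14813670e-01 -1.05635627e-05]
```

```bash
cat >> h.py <<'E'
C=np.array([.611,-.0635]);TD=-141.8
def pt(phi,r=.122,z=.05):
    a=np.radians(phi);return [C[0]+r*np.cos(a),C[1]+r*np.sin(a),z]
def arc(a,b,sp=.05,step=9,r=.122):
    n=max(1,int(np.ceil(abs(b-a)/step)))
    for f in np.linspace(a,b,n+1)[1:]: bot.move_linear(pt(f,r),speed=sp,rotation=quat(np.radians(f+90)))
def blue():
    for cam in("top","side"):
        snap(cam,"cur_"+cam)
        for r in bot.search_frame(cam,"vial_blue")[:2]: print(cam,np.round(r["bbox"],1),round(r["confidence"],2))
        for r in bot.search_frame(cam,"hub")[:1]: print(cam,"hub",np.round(r["bbox"],1))
        im=cv2.imread(f"pics/cur_{cam}.png");h=cv2.cvtColor(im,cv2.COLOR_BGR2HSV)
        m=cv2.inRange(h,(105,130,70),(125,255,255))
        # only blobs that lie on the carousel
        n,l,s,ce=cv2.connectedComponentsWithStats(m)
        for i in range(1,n):
            p=onz(cam,ce[i],.083)[:2]-C
            if s[i,4]>4 and np.linalg.norm(p)<.11: print(cam,"blob",s[i,4],ce[i].round(1),"ang",round(np.degrees(np.arctan2(p[1],p[0])),1),"r",round(np.linalg.norm(p),3))
E
python3 - <<'E'
from h import *
blue()
bot.set_gripper(0.0)
bot.move_linear([.222,-.503,.26])
bot.move_pose(pt(-113,z=.26),quat(np.radians(-23)))
bot.move_linear(pt(-113,z=.1),speed=.15)
bot.move_linear(pt(-113),speed=.06)
print(bot.read_position(),bot.read_ft_force(),bot.read_gripper_width(),bot.read_clock())
snap("side","ins")
E
```

```text
top hub [340.9 203.5  14.4  18.6]
top blob 35 [324.9 204.1] ang 68.2 r 0.076
side [347.1 232.    7.6  22.3] 0.57
side hub [343.  256.6  22.3  24.6]
side blob 55 [350.9 236.5] ang 69.5 r 0.072
[ 0.56360444 -0.17592998  0.05027689] [0.3106907  1.15594005 0.11032474] -0.0017864326685410848 5.9333
```

View pics/ins.png

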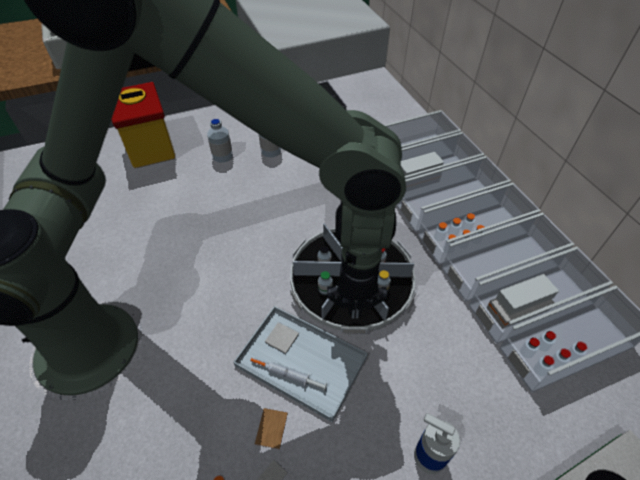

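The shut fingers are in the white vial's cell near (355,305), outside the vial and not touching anything. I'll push anticlockwise and stop a little short of the target.

```bash
python3 - <<'E'
from h import *
arc(-113,-60)
print(bot.read_ft_force(),bot.read_clock()); blue()
arc(-60,45)
print(bot.read_position(),bot.read_ft_force(),bot.read_clock()); blue()
E
```

```text
[-0.13287498 -0.40184396 -0.12938242] 9.1333
top [317.9 212.5   9.8  12.9] 0.52
top hub [340.4 203.5  13.7  15.3]
top blob 32 [323.5 216.5] ang 98.3 r 0.075
side [329.2 235.6  10.8  18.8] 0.51
side hub [343.6 255.6  20.   23.5]
side blob 56 [335.5 240. ] ang 100.8 r 0.073
[0.69749714 0.02251798 0.05008882] [-0.36890565  0.82549087  0.28084235] 15.7333
top hub [346.8 205.    9.   16. ]
top blob 31 [357.4 234.5] ang -154.2 r 0.073
side [325.4 274.8  13.9  26.1] 0.55
side hub [334.1 233.1  11.6  20.5]
side blob 66 [332.1 280.5] ang -153.8 r 0.076
```

View pics/cur_side.png

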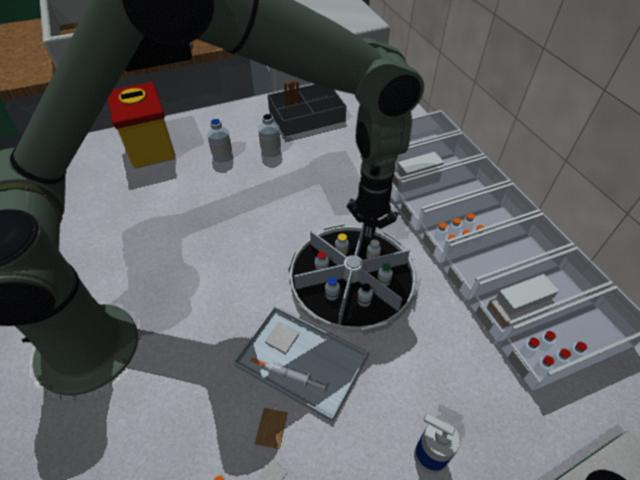

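Blue is at (332,280) in the side picture, at −154°, and all the vials are standing. It needs about 12° more. After that I'll back off, lift clear and check.

```bash
python3 - <<'E'
from h import *
arc(45,57.2,sp=.04,step=6.5)
blue()
arc(57.2,38,sp=.05)
bot.move_linear(pt(38,z=.2),speed=.12)
print(bot.read_ft_force(),bot.read_clock()); blue()
E
```

```text
top [363.5 209.9  15.5   9.5] 0.74
top blob 29 [361.6 232.1] ang -142.3 r 0.073
side [330.1 278.5  14.6  27.1] 0.78
side hub [343.9 255.2  19.2  26. ]
side blob 50 [336.9 283.5] ang -143.7 r 0.076
[0.37558527 0.47261825 0.05845698] 19.9583
top [355.1 228.4  12.5  12.8] 0.47
top blob 35 [362.  231.8] ang -141.1 r 0.073
side [331.3 278.7  12.6  25.2] 0.57
side hub [344.4 254.4  18.8  27.3]
side blob 71 [338.1 284. ] ang -141.6 r 0.076
```

View pics/cur_top.png

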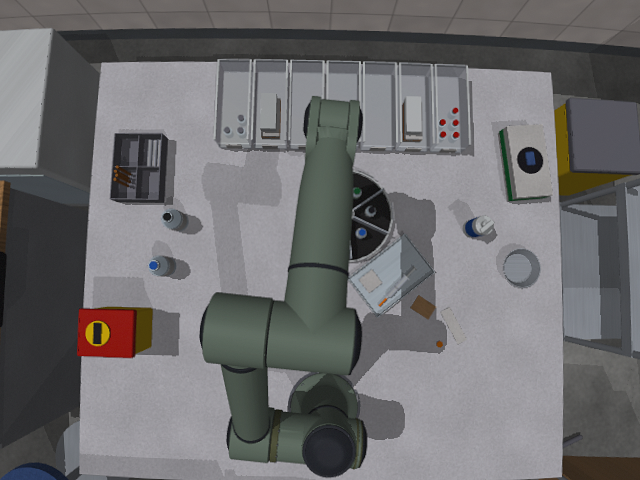

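View pics/cur_side.png

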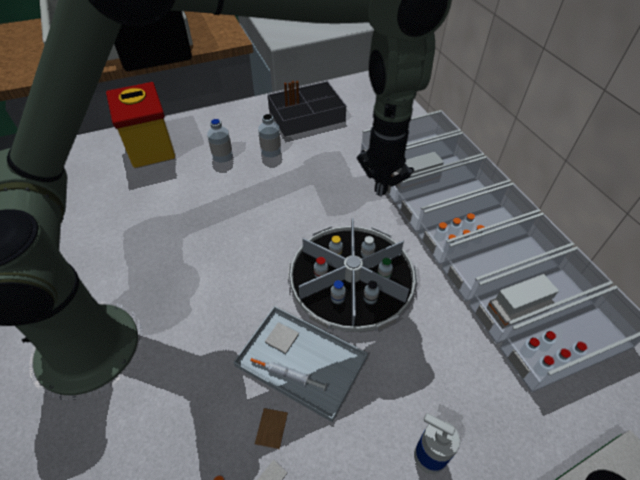

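In the side picture the blue cap at (338,284) stands in front of the middle of the tray's long side, within about 1° of the target. All six vials are upright and the gripper is clear above, so I'm handing in.

```bash
python3 - <<'E'
from h import *
bot.wait(.5); print(bot.close_job())
E
```

```text
the job is handed in; nothing more can be done
None
```

I handed the job in at about 20 s of the 48 s allowed: the blue-capped vial stands within about 1° (1–2 mm) of the tray's centre line, all six vials are upright and the finger is clear, though the hand-in call returned no verdict.

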